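Find the film cassette that still holds film and seat it on the winder

ROBOT

A 6-joint arm with a two-finger parallel gripper is mounted at the origin on the work surface. World frame = base frame: x ahead of the robot, y to its left, z up, the work surface at z = 0. Lengths are in m, angles in rad, forces in N, time in s.
With the tool pointing down it reaches from about 0.2 to 0.875 m from the base axis. Payload 3.4 kg.
Tool frame: the origin (TCP) lies on the centre line of the jaws, within the pads' length; the fingertips stand 17 mm ahead of it and the grasp point (between the pads) lies 2 mm behind it; z points along the fingers, y is the direction in which the jaws open and shut (so a half turn about z gives the same grasp; the last joint's range is limited). The gripper opens to 94 mm and grips with 3 to 60 N. Pads are 16 mm wide; open, the fingers measure 119 mm over their backs; the gripper's body (75 mm by 177 mm) begins 78 mm behind the grasp point.
Start: joints at [-1.238, 0.276, 1.505, -0, 1.361, -0.121], TCP at [0.252, -0.517, 0.222] pointing down, gripper open.
Joint ranges: [-2.89, 2.89], [-0.75, 2.08], [0.22, 2.7], [-1.18, 4.32], [0.11, 2.71], [-2.7, 2.7]. Speed limits (rad/s): [2.57, 2.57, 3.14, 3.14, 3.14, 3.14].

INTERFACE

Orientations are given as a rotation vector (axis times angle).
In Python, from workcell import env gives the robot as it stands.
- The arm moves only by the shell command python3 -m creep 'ROWS' [FORCE]. ROWS is a JSON object of lists of equal length, an entry for each row: "dp": the shift along the tool's x, y, z in cm, a list of three; "rot": the turn, a rotation vector about the tool's x, y, z in rad, a list of three; "grip": the opening, from 0 (shut) to 1 (fully open). In form: {"dp": [[x, y, z], ...], "rot": [[ax, ay, az], ...], "grip": [grip, ...]}. A call has 1 to 5 rows; each row is the pose to reach, as a shift and turn from the pose commanded when the call began, along the tool's axes at that moment; what a row does not reach only later rows make up. A row lasts 1/8 s, in which the tool goes at most 62.5 mm and 10.7 degrees, less where a joint would pass 70% of its speed; a pose out of reach is approached as far as the arm can. A call with a gripper value outside its range is refused whole. The fingers move at their own pace and stop on an object; FORCE is the grip in N (left out, the last holds). Time passes only in rows, so rows that repeat a pose let the fingers close. It gives the time, the measured TCP pose, the force and the opening at its end, in the units of the state.
- env.read_state(): the state, without advancing time (a new reading comes with each control period).
- env.snapshot(name): name is "scene" or "top" or "wrist"; returns the picture (420x560x3 uint8, red, green, blue); there is no depth.
- env.camera_info(name): a dict with "fx", "fy", "cx", "cy" (pixels), "view" (4x4, takes a point from world to camera coordinates). Camera axes: x right, y up, looking along -z (the intrinsics and any distortion apply to the point x, -y, -z); pixel columns grow to the right and rows downward; lengths in m; the calibration is good to about 2 mm. A picture is of the moment at which its call begins: read the wrist's pose just before it. camera_info takes no time and is no camera call; for the wrist camera it gives the pose at the moment of the call.
- env.sign_off(): hands the job in, once; it reports no verdict.
The state is a dict: "clock": time; "joint_pos": joint angles; "qd": joint speeds; "joint_torque": joint torques, N m; "ee_pos": TCP position; "eef_rot": TCP orientation; "force": force on the tool from outside, world axes, zero at the start; "torque": the same for the moment, N m; "grip_width": finger opening in m.
Only numpy, scipy, OpenCV 4.12 (cv2) and the standard library are available. Lean on these libraries where they do the work, as an engineer would, in place of code of your own. Each camera call takes 0.05 s, during which the arm holds its last target.

TASK

One of the two closed film cassettes still holds film, so it is the heavier, and they must not be opened: set them gently on opposite pans of the balance, let go and let the beam tip. Then seat the heavier one in the winder's cup, turning it by feel without forcing until its slot drops over the drive dog and it sits fully home and upright; leave the lighter one standing on its pan and leave the bottles and the camera alone.

Things in the scene. Friction and masses are not known exactly. Their poses are not given: they have to be found in the camera images.
- cassette_p_center (a point): Centre (half-way up) of a closed film cassette: plain aluminium drum 48 mm across, 62 mm tall, standing, 0.09 to 0.24 kg. In its underside is a cross-shaped key slot 10 mm deep: two slots 7 mm wide, 32 mm long, crossing at the centre, one along the drum's own x, one along its y (z up). The core does not turn in the shell. Grip across the drum in its upper half so the fingertips clear the cup.
- cassette_q_center (a point): Centre (half-way up) of the other closed film cassette, of the same size, shape and look; only the weight tells which one holds film (they differ by at least 40 g).
- left_pan (a point): Centre of the upper face of the balance's left pan (its +y end): a flat steel disc 130 mm across, 110 mm above the bench when the beam is level. The pans stay level and move straight up and down, one up as the other goes down, up to 10 mm each way; a few tenths of a newton push a pan to its stop.
- right_pan (a point): Centre of the upper face of the right pan (-y end of the balance), alike. The pan centres are 200 mm apart; midway between them stands a scale plate 145 mm high, 56 mm wide.
- beam (a joint): Tilt of the balance beam in rad: 0 level (empty), positive = left pan up and right pan down, to +0.1 or -0.1 at the stops. A difference of 20 g tips it fully; it settles within about 1 s.
- balance: Two-pan trip balance fixed to the bench, carrying beam and pans: grey cast base 120 x 300 mm, origin at the centre of its underside, z up, y from the right pan to the left. More than 12 N on it harms its knife edges.
- winder: Film winder fixed to the bench: grey box 170 x 130 mm with a deck 48 mm above the bench; origin at the centre of its underside, z up. On the deck, 30 mm towards its -x, is a round black cup with the drive dog in it; on its +x part a gear case 78 mm high, its near face 68 mm from the cup's centre. More than 30 N on the winder bends the dog: lower at 10 mm/s or less.
- seat (a point): Centre of the cup's floor. Cup wall 14 mm high, flared lip, 50.4 mm inside. On this vertical axis stands the dog: a steel blade 30 long, 4 thick, 8 mm high. Its direction varies and is NOT measured. Home = underside on the floor, centre 31 mm above here, blade in a slot; else it rides 8 mm high. Turn with 2 to 5 N on it: drops within 0.1 rad of true; a quarter turn suffices; dog stiff (0.05 N m).
- bottle_1_center (a point): Centre of a small amber bottle with a white cap, 40 mm across, 85 mm tall; leave it alone.
- bottle_2_center (a point): Centre of another such amber bottle; leave it alone.
- camera_center (a point): Centre of a compact camera lying on its back, 118 x 62 x 40 mm; leave it alone.
There are look-alikes about, which are no part of the job. Leave any blue or red look-alike of the part that bears cassette_p_center alone.

How it is judged:
By the outcome, as a careful person would: the job done as asked, in the order asked, and still so for the second after the job is handed in, with the robot touching nothing.
It also fails if it takes over 72 s, if anything falls off the work surface, if the arm or the gripper's body presses on something with over 40 N, if the wrist force passes 120 N, or if a joint passes its speed limit or range.

## Working session

There is one attempt and no reset: what is moved stays moved. The work goes in short steps, Python scripts to look and compute and a shell command to move; the robot and the scene stay as the last step left them, time stands still between calls to the robot, and variables do not carry over. Pictures are saved under pics/ and viewed, and the job is handed in when it is done.

```bash
ls; mkdir -p pics
python3 - <<'E'
from workcell import env
import cv2
s=env.read_state();print({k:s[k] for k in('clock','ee_pos','eef_rot','force','grip_width')})
for n in('scene','top','wrist'):
    c=env.camera_info(n);print(n,{k:c[k] for k in c})
    im=env.snapshot(n);cv2.imwrite(f'pics/{n}0.png',im[:,:,::-1])
E
```

```text
pics
{'clock': 0.0, 'ee_pos': array([ 0.25188572, -0.51629695,  0.22160815]), 'eef_rot': array([-3.05929864e+00, -7.06397705e-01,  3.45118851e-04]), 'force': array([-0.23495549, -0.07357987,  0.75463923]), 'grip_width': 0.0942120009293122}
scene {'fx': 499.47545170257706, 'fy': 499.47545170257706, 'cx': 283.4393913275527, 'cy': 208.52899037916816, 'view': array([[-0.74086031,  0.67162948,  0.00631214,  0.35901872],
       [-0.56725632, -0.63070539,  0.52955734,  0.29051551],
       [ 0.35964742,  0.38874741,  0.84825066, -1.39365845],
       [ 0.        ,  0.        ,  0.        ,  1.        ]])}
top {'fx': 384.7929568745773, 'fy': 384.7929568745773, 'cx': 273.90126150542295, 'cy': 215.94856528828845, 'view': array([[ 0.20829144, -0.97806494,  0.00191166, -0.04211936],
       [ 0.9572367 ,  0.20425626,  0.20488358, -0.56722919],
       [-0.20077991, -0.04084558,  0.97878448, -0.73273692],
       [ 0.        ,  0.        ,  0.        ,  1.        ]])}
wrist {'fx': 334.6219777105932, 'fy': 334.6219777105932, 'cx': 279.28263707301153, 'cy': 206.63006494403456, 'view': array([[ 0.43819468, -0.89887571, -0.00280692, -0.57304172],
       [ 0.86235777,  0.42126946, -0.28084001,  0.02892601],
       [ 0.25362274,  0.12064203,  0.95975049, -0.39292897],
       [ 0.        ,  0.        ,  0.        ,  1.        ]])}
```

View pics/scene0.png

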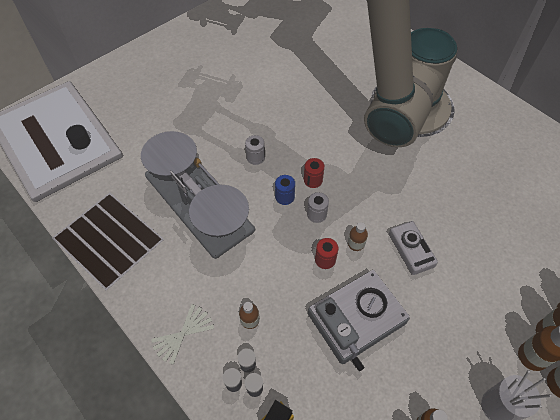

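View pics/top0.png

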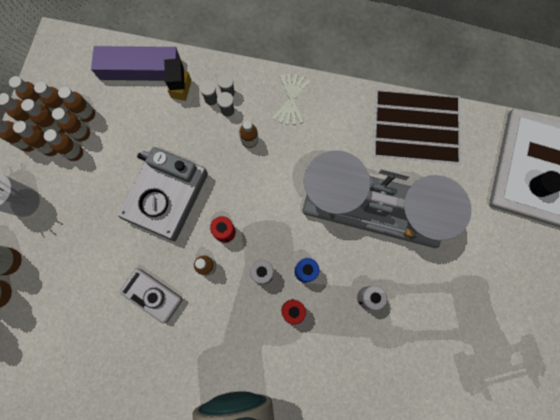

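View pics/wrist0.png

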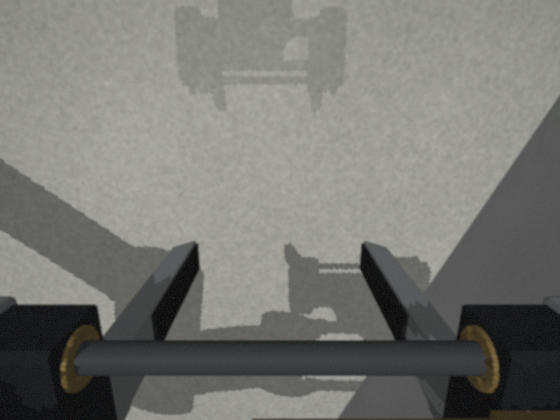

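The scene has five drum-like parts. The plain aluminium ones are at top (262,272) and (375,297). The red ones at (222,229) and (294,312) and the blue one at (307,270) are look-alikes. I'll enlarge to confirm.

Run:
```python
import cv2,numpy as np
t=cv2.imread('pics/top0.png');s=cv2.imread('pics/scene0.png')
a=cv2.resize(t[240:330,200:420],None,fx=3.6,fy=3.6,interpolation=cv2.INTER_CUBIC)
b=cv2.resize(s[120:280,230:430],None,fx=3.6,fy=3.6,interpolation=cv2.INTER_CUBIC)
cv2.imwrite('pics/c1.png',a);cv2.imwrite('pics/c2.png',b)
cv2.imwrite('pics/c3.png',cv2.resize(t[135:260,110:230],None,fx=4.5,fy=4.5,interpolation=cv2.INTER_CUBIC))
cv2.imwrite('pics/c4.png',cv2.resize(t[140:255,290:480],None,fx=4,fy=4,interpolation=cv2.INTER_CUBIC))
```

```text
(no output)
```

View pics/c1.png

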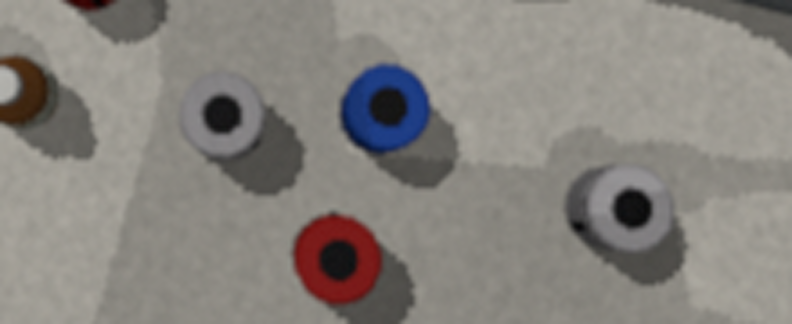

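View pics/c2.png

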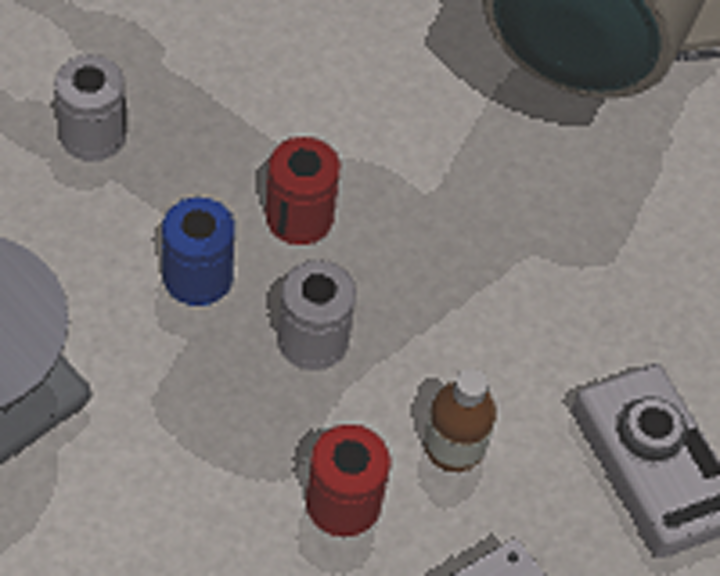

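View pics/c3.png

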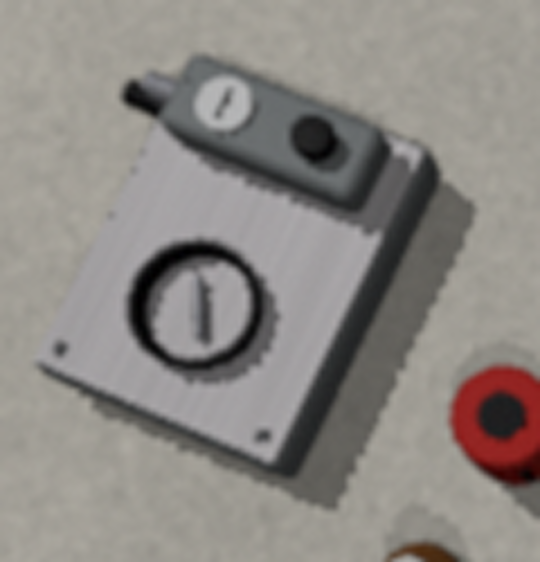

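View pics/c4.png

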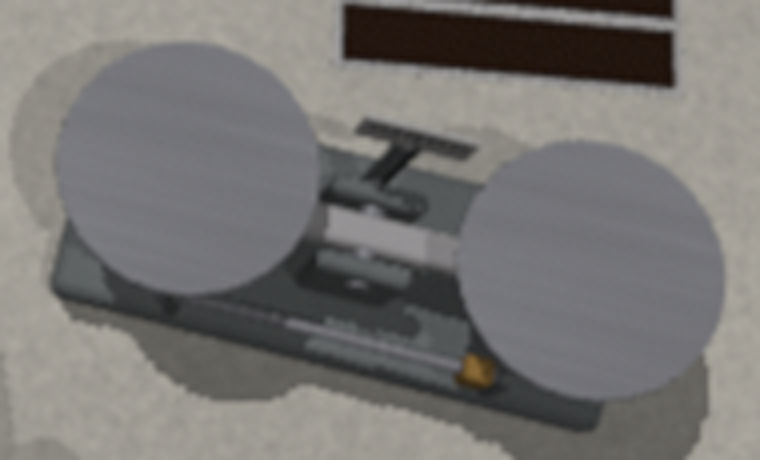

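The crops confirm plain grey drums at top (262,272) and (375,297), seen at scene (317,207) and (255,150). The dog is visible in the cup at top ≈(155,204). Next I'll measure.

```bash
cat > h.py <<'E'
import cv2,numpy as np,json
from workcell import env
def ray(n,u,v,c=None):
    c=c or env.camera_info(n);V=np.array(c['view']);R=V[:3,:3];o=-R.T@V[:3,3]
    d=R.T@np.array([(u-c['cx'])/c['fx'],-(v-c['cy'])/c['fy'],-1.]);return o,d/np.linalg.norm(d)
def plane(n,u,v,z,c=None):
    o,d=ray(n,u,v,c);return o+d*(z-o[2])/d[2]
def tri(rs):
    A=sum(np.eye(3)-np.outer(d,d) for o,d in rs);b=sum((np.eye(3)-np.outer(d,d))@o for o,d in rs)
    p=np.linalg.solve(A,b);return p,[np.linalg.norm((np.eye(3)-np.outer(d,d))@(p-o))*1e3 for o,d in rs]
def blob(mask,u,v,r):
    m=np.zeros_like(mask,dtype=np.uint8);m[v-r:v+r,u-r:u+r]=mask[v-r:v+r,u-r:u+r]
    n,l,st,ce=cv2.connectedComponentsWithStats(m.astype(np.uint8))
    i=1+np.argmax(st[1:,4]);return ce[i],st[i,4],(l==i).astype(np.uint8)
E
python3 - <<'E'
from h import *
np.set_printoptions(precision=4,suppress=True)
t=cv2.imread('pics/top0.png');s=cv2.imread('pics/scene0.png')
for nm,(tu,tv),(su,sv) in [('P',(262,272),(319,200)),('Q',(375,297),(255,142)),('red',(222,229),(327,247)),('red2',(294,312),(314,166)),('blue',(307,270),(285,183))]:
    r=[];
    for n,im,u,v,rr in(('top',t,tu,tv,9),('scene',s,su,sv,8)):
        m=im.max(2)<55
        c,a,_=blob(m,u,v,rr);r.append(ray(n,*c));print(nm,n,c,a,plane(n,*c,0.062))
    print(nm,*tri(r))
# pans
for n,im,pts in(('top',t,[(337,182),(437,207)]),('scene',s,[(219,210),(169,155)])):
    hsv=cv2.cvtColor(im,cv2.COLOR_BGR2HSV)
    for u,v in pts:
        ref=im[v-4:v+5,u-4:u+5].reshape(-1,3).mean(0);m=(np.abs(im.astype(float)-ref).max(2)<16).astype(np.uint8)
        m=cv2.morphologyEx(m,cv2.MORPH_OPEN,np.ones((7,7)))
        c,a,l=blob(m,u,v,40)
        cs,_=cv2.findContours(l,cv2.RETR_EXTERNAL,cv2.CHAIN_APPROX_NONE);e=cv2.fitEllipse(cv2.convexHull(max(cs,key=len)))
        print('pan',n,ref,a,c,e,plane(n,*e[0],0.11))
E
```

```text
P top [261.325  271.4125] 80 [0.4475 0.0779 0.062 ]
P scene [318.0333 199.6   ] 60 [0.4478 0.0774 0.062 ]
P [0.4477 0.0777 0.0622] [np.float64(0.3036566498130167), np.float64(0.30365664981302165)]
Q top [375.3494 297.5422] 83 [ 0.4444 -0.1518  0.062 ]
Q scene [254.3571 141.5238] 42 [ 0.4452 -0.1515  0.062 ]
Q [ 0.4446 -0.1522  0.0607] [np.float64(0.09259462205859997), np.float64(0.09259462205867987)]
red top [221. 227.] 69 [0.5179 0.1775 0.062 ]
red scene [327.125  246.5625] 64 [0.5181 0.1778 0.062 ]
red [0.518  0.1776 0.0616] [np.float64(0.056900070354786204), np.float64(0.05690007035489466)]
red2 top [293.5682 311.8182] 88 [ 0.3843 -0.0002  0.062 ]
red2 scene [314.1154 164.8462] 52 [ 0.385  -0.0004  0.062 ]
red2 [ 0.3845 -0.0005  0.0614] [np.float64(0.28663168765402824), np.float64(0.28663168765398483)]
blue top [307.4625 269.2125] 80 [ 0.4709 -0.011   0.062 ]
blue scene [284.7963 181.9444] 54 [ 0.4713 -0.0105  0.062 ]
blue [ 0.4709 -0.011   0.061 ] [np.float64(0.061921230500968115), np.float64(0.06192123050086528)]
pan top [122.9259 117.9877 117.7778] 3242 [336.3276 181.3276] ((336.2944641113281, 181.28488159179688), (61.77799606323242, 66.63265991210938), 103.6111831665039) [ 0.6464 -0.0301  0.11  ]
pan top [121.7778 116.6543 116.642 ] 3420 [436.7363 206.8523] ((435.3346862792969, 206.64468383789062), (61.76393508911133, 73.99620056152344), 109.76094055175781) [ 0.6361 -0.2263  0.11  ]
pan scene [120.6543 113.2222 115.1605] 2384 [218.5273 209.4744] ((218.5306854248047, 209.49163818359375), (50.270668029785156, 60.07628631591797), 78.95012664794922) [ 0.6494 -0.0278  0.11  ]
pan scene [119.4444 112.4444 114.2963] 1880 [168.1255 152.6734] ((168.1909942626953, 152.81536865234375), (43.04866027832031, 56.10710906982422), 77.16754150390625) [ 0.6401 -0.2276  0.11  ]
```

Run:
```python
from h import *
np.set_printoptions(precision=4,suppress=True)
t=cv2.imread('pics/top0.png');s=cv2.imread('pics/scene0.png')
for n,im,(u,v),r in(('top',t,(154,203),20),('scene',s,(372,302),22)):
    m=(im.max(2)<60).astype(np.uint8)
    c,a,l=blob(m,u,v,r)
    cs,h=cv2.findContours(l,cv2.RETR_CCOMP,cv2.CHAIN_APPROX_NONE)
    for q in cs:
        if len(q)>25:
            e=cv2.fitEllipse(q);print(n,'ell',e,[plane(n,*e[0],z) for z in(.05,.064)], 'd@.064 mm',[x*np.linalg.norm(plane(n,u+1,v,.064)-plane(n,u,v,.064))*1e3 for x in e[1]])
    cv2.imwrite(f'pics/m_{n}.png',cv2.resize(np.hstack([im[v-40:v+40,u-40:u+40],cv2.cvtColor(l*255,cv2.COLOR_GRAY2BGR)[v-40:v+40,u-40:u+40]]),None,fx=5,fy=5,interpolation=cv2.INTER_NEAREST))
# bottles, camera rough
for nm,u,v,z in(('b1',204,265,.08),('b2',249,128,.08),('cam',152,297,.04),('gear',168,163,.078)):print(nm,plane('top',u,v,z))
for u,v in((120,203),(171,239),(204,172)):print('deck corner',plane('top',u,v,.048))
```

```text
top ell ((153.2411651611328, 202.5991668701172), (27.243852615356445, 28.94307518005371), 88.69611358642578) [array([0.5405, 0.3305, 0.05  ]), array([0.5381, 0.3254, 0.064 ])] d@.064 mm [np.float64(55.9882643080288), np.float64(59.48030060016511)]
top ell ((154.00819396972656, 203.1723175048828), (22.829748153686523, 25.587135314941406), 50.35179901123047) [array([0.5397, 0.3286, 0.05  ]), array([0.5373, 0.3235, 0.064 ])] d@.064 mm [np.float64(46.916931748260026), np.float64(52.58357968398128)]
scene ell ((371.39715576171875, 302.3072509765625), (28.259933471679688, 29.552766799926758), 125.46492767333984) [array([0.5364, 0.3271, 0.05  ]), array([0.5421, 0.3293, 0.064 ])] d@.064 mm [np.float64(57.595837009775586), np.float64(60.23072706459985)]
scene ell ((371.1558837890625, 303.0039367675781), (21.701679229736328, 25.347341537475586), 113.54719543457031) [array([0.5379, 0.3278, 0.05  ]), array([0.5436, 0.33  , 0.064 ])] d@.064 mm [np.float64(44.22962923840294), np.float64(51.65975897595721)]
b1 [0.4353 0.189  0.08  ]
b2 [0.7329 0.1667 0.08  ]
cam [0.3528 0.2835 0.04  ]
gear [0.6232 0.3133 0.078 ]
deck corner [0.5255 0.3992 0.048 ]
deck corner [0.4741 0.2746 0.048 ]
deck corner [0.6284 0.2435 0.048 ]
```

View pics/m_top.png

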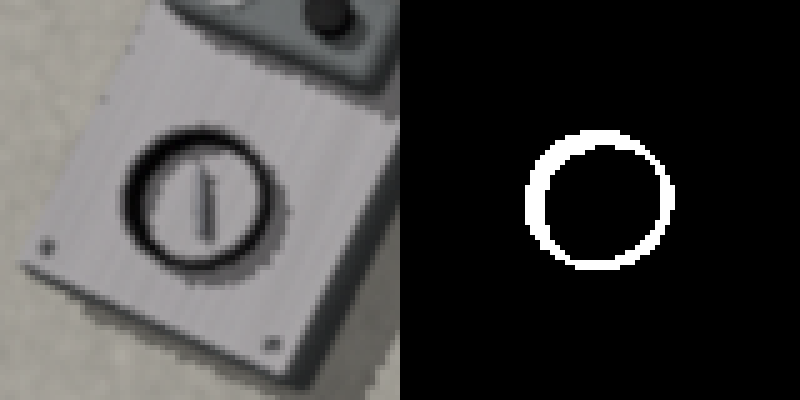

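View pics/m_scene.png

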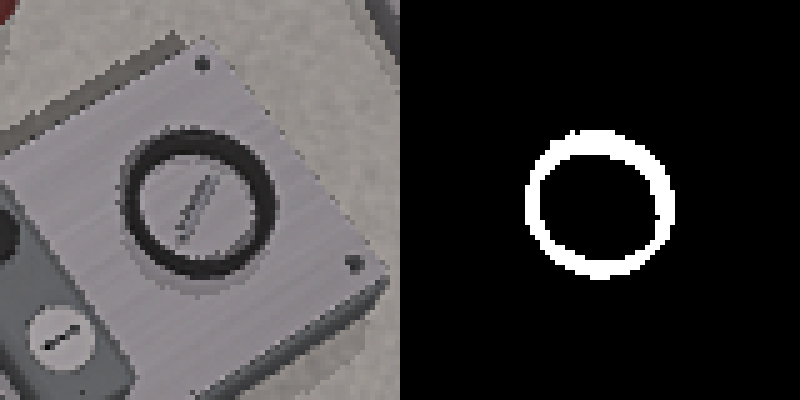

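```bash
cat >> h.py <<'E'
from scipy.spatial.transform import Rotation as Ro
def plan(p,yaw):
    "rows needed to bring TCP to world p, tool straight down, jaw axis (tool y) at world yaw"
    s=env.read_state();R=Ro.from_rotvec(s['eef_rot']);p0=np.array(s['ee_pos'])
    y=np.array([np.cos(yaw),np.sin(yaw),0]);z=np.array([0,0,-1.]);T=Ro.from_matrix(np.c_[np.cross(y,z),y,z])
    print('t',round(s['clock'],2),'p',p0.round(4),'F',np.round(s['force'],2),'w',round(s['grip_width'],4),'dp cm',(R.inv().apply(np.array(p)-p0)*100).round(2),'rot',(R.inv()*T).as_rotvec().round(3),'j6',round(s['joint_pos'][5],2))
def st():
    s=env.read_state();R=Ro.from_rotvec(s['eef_rot']).as_matrix()
    print('t',round(s['clock'],2),'p',np.round(s['ee_pos'],4),'yaw',round(np.arctan2(R[1,1],R[0,1]),3),'F',np.round(s['force'],2),'M',np.round(s['torque'],3),'w',round(s['grip_width'],4))
E
python3 -c "
from h import *
print([tri([ray('top',*a),ray('scene',*b)]) for a,b in(((154,195),(374.6,297)),((156,211),(368.4,310)))])
plan((.4446,-.152,.12),0)"
```

```text
[(array([0.54457038, 0.32480863, 0.08929645]), [np.float64(7.34257633997606), np.float64(7.342576339976072)]), (array([0.53374467, 0.33107601, 0.00827568]), [np.float64(4.613171027626947), np.float64(4.6131710276270335)])]
t 0.15 p [ 0.2519 -0.5165  0.2218] F [-0.79 -0.33 -0.43] w 0.0942 dp cm [ 33.29 -24.3   10.22] rot [-1.000e-03 -1.000e-03 -1.117e+00] j6 -0.12
```

```bash
python3 -m creep '{"dp":[[33.3,-24.3,4],[33.3,-24.3,4],[33.3,-24.3,4],[33.3,-24.3,4],[33.3,-24.3,4]],"rot":[[0,0,-1.117],[0,0,-1.117],[0,0,-1.117],[0,0,-1.117],[0,0,-1.117]],"grip":[1,1,1,1,1]}' 15; python3 -c "
from h import *
plan((.4446,-.152,.12),0)"
```

```text
clock: 0.78
ee_pos: [0.3981, -0.2401, 0.1921]
eef_rot: [2.406, 2.02, 0.0]
force: [0.7, -0.8, 1.1]
grip_width: 0.0938
t 0.78 p [ 0.3981 -0.2401  0.1921] F [ 0.69 -0.76  1.06] w 0.0938 dp cm [9.48 3.05 7.21] rot [ 0.001  0.    -0.174] j6 -0.52
```

```bash
python3 -m creep '{"dp":[[9.5,3.0,4],[9.5,3.0,7.2],[9.5,3.0,7.2],[9.5,3.0,7.2]],"rot":[[0,0,-0.174],[0,0,-0.174],[0,0,-0.174],[0,0,-0.174]],"grip":[1,1,1,1]}'; python3 -c "
from h import *
plan((.4446,-.152,.12),0)
im=env.snapshot('wrist');cv2.imwrite('pics/w1.png',im[:,:,::-1])"
```

```text
clock: 1.27
ee_pos: [0.4443, -0.1544, 0.1206]
eef_rot: [2.226, 2.216, -0.001]
force: [-0.2, -0.2, 0.6]
grip_width: 0.0938
t 1.27 p [ 0.4443 -0.1544  0.1206] F [-0.18 -0.21  0.63] w 0.0938 dp cm [0.24 0.03 0.06] rot [ 0.     0.001 -0.005] j6 -0.48
```

View pics/w1.png

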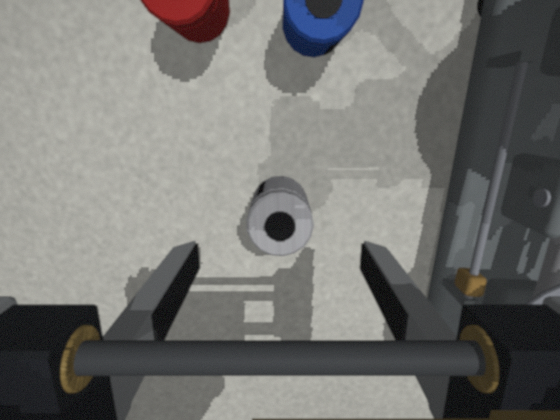

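Wrist view: plain drum Q lies between the jaws, with its hub at about (280,227).

Run:
```python
from h import *
im=cv2.imread('pics/w1.png');c,a,l=blob(im.max(2)<55,280,226,20);print(c,a,plane('wrist',*c,.062))
plan((.4446,-.152,.043),0)
```

```text
[279.30331754 225.87993681] 633 [ 0.44447565 -0.15081085  0.062     ]
t 1.32 p [ 0.4446 -0.1551  0.1212] F [ 0.64 -0.37 -0.56] w 0.0938 dp cm [ 0.32 -0.01  7.82] rot [ 0.002  0.002 -0.006] j6 -0.48
```

```bash
python3 -m creep '{"dp":[[0.3,0,3],[0.36,0,6],[0.36,0,7.8],[0.36,0,7.8],[0.36,0,7.8]],"rot":[[0,0,-0.006],[0,0,-0.006],[0,0,-0.006],[0,0,-0.006],[0,0,-0.006]],"grip":[1,1,1,1,0.3]}' 20; python3 -m creep '{"dp":[[0,0,0],[0,0,0],[0,0,0],[0,0,0],[0,0,0]],"rot":[[0,0,0],[0,0,0],[0,0,0],[0,0,0],[0,0,0]],"grip":[0.3,0.3,0.3,0.3,0.3]}'; python3 -c "
from h import *
st()"
```

```text
clock: 1.95
ee_pos: [0.445, -0.1517, 0.0436]
eef_rot: [2.221, 2.218, 0.001]
force: [-0.3, 0.9, 0.3]
grip_width: 0.0869
clock: 2.58
ee_pos: [0.4442, -0.1502, 0.0424]
eef_rot: [2.221, 2.222, 0.0]
force: [0.1, 0.4, 1.8]
grip_width: 0.0473
t 2.58 p [ 0.4442 -0.1502  0.0424] yaw 0.001 F [0.14 0.42 1.85] M [ 0.024 -0.096 -0.005] w 0.0473
```

```bash
python3 -m creep '{"dp":[[0,0,-3],[0,0,-9],[0,0,-16],[0,0,-16],[0,0,-16]],"rot":[[0,0,0],[0,0,0],[0,0,0],[0,0,0],[0,0,0]],"grip":[0.3,0.3,0.3,0.3,0.3]}'; python3 -c "
from h import *
st();plan((.638,-.227,.20),0)"
```

```text
clock: 3.2
ee_pos: [0.4435, -0.1499, 0.2018]
eef_rot: [-2.22, -2.222, 0.001]
force: [0.1, -0.3, -1.8]
grip_width: 0.0476
t 3.2 p [ 0.4435 -0.1499  0.2018] yaw 0.001 F [ 0.13 -0.27 -1.78] M [-0.025 -0.072  0.042] w 0.0476
t 3.2 p [ 0.4435 -0.1499  0.2018] F [ 0.13 -0.27 -1.78] w 0.0476 dp cm [-7.72 19.45  0.16] rot [-0.001 -0.     0.001] j6 -0.48
```

```bash
python3 -m creep '{"dp":[[-2,5,0],[-4.5,11,0],[-7,17,0],[-7.7,19.4,0],[-7.7,19.4,0]],"rot":[[0,0,0],[0,0,0],[0,0,0],[0,0,0],[0,0,0]],"grip":[0.3,0.3,0.3,0.3,0.3]}'; python3 -m creep '{"dp":[[0,0,2],[0,0,3.4],[0,0,3.4]],"rot":[[0,0,0],[0,0,0],[0,0,0]],"grip":[0.3,0.3,0.3]}';python3 -c "
from h import *
st();plan((.638,-.227,.1525),0)
im=env.snapshot('scene');cv2.imwrite('pics/s1.png',cv2.resize(im[60:280,80:360,::-1],None,fx=2.7,fy=2.7))"
```

```text
clock: 3.82
ee_pos: [0.6383, -0.2272, 0.1973]
eef_rot: [-2.216, -2.218, 0.004]
force: [-1.3, 0.7, -2.1]
grip_width: 0.0478
clock: 4.2
ee_pos: [0.6358, -0.2261, 0.1659]
eef_rot: [-2.217, -2.218, 0.003]
force: [-0.1, 0.7, -1.9]
grip_width: 0.0475
t 4.2 p [ 0.6358 -0.2261  0.1659] yaw 0.001 F [-0.1  0.7 -1.9] M [-0.016 -0.147  0.007] w 0.0475
t 4.2 p [ 0.6358 -0.2261  0.1659] F [-0.1  0.7 -1.9] w 0.0475 dp cm [-0.09  0.22  1.34] rot [-0.005 -0.002  0.   ] j6 -0.45
```

View pics/s1.png

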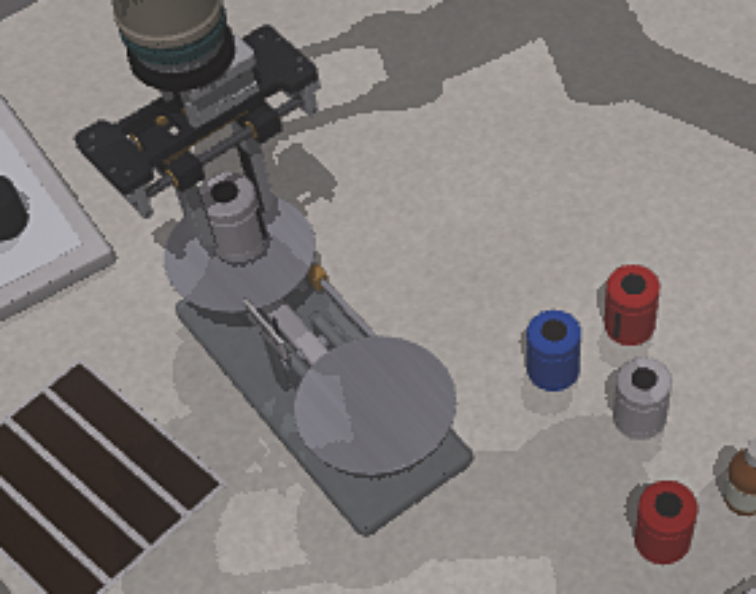

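Drum Q is hanging over the right pan, and the bench drums are undisturbed. Lowering now.

```bash
python3 -m creep '{"dp":[[0,0.1,0.5],[0,0.1,1.0],[0,0.1,1.4],[0,0.1,1.7],[0,0.1,2.0]],"rot":[[0,0,0],[0,0,0],[0,0,0],[0,0,0],[0,0,0]],"grip":[0.3,0.3,0.3,0.3,0.3]}'; python3 -m creep '{"dp":[[0,0,0.1],[0,0,0.2]],"rot":[[0,0,0],[0,0,0]],"grip":[0.3,0.3]}'; python3 -m creep '{"dp":[[0,0,0.08],[0,0,0.08]],"rot":[[0,0,0],[0,0,0]],"grip":[0.3,0.3]}'
```

```text
clock: 4.88
ee_pos: [0.639, -0.2271, 0.1481]
eef_rot: [2.221, 2.222, -0.0]
force: [-0.7, -1.5, -2.3]
grip_width: 0.0476
clock: 5.12
ee_pos: [0.6391, -0.2271, 0.1463]
eef_rot: [2.221, 2.222, 0.0]
force: [0.5, -1.0, -2.1]
grip_width: 0.0481
clock: 5.38
ee_pos: [0.6391, -0.2271, 0.1455]
eef_rot: [2.221, 2.222, -0.0]
force: [-0.5, -0.1, -2.5]
grip_width: 0.0478
```

```bash
python3 -m creep '{"dp":[[0,0,0.1],[0,0,0.2],[0,0,0.2]],"rot":[[0,0,0],[0,0,0],[0,0,0]],"grip":[0.3,0.3,0.3]}'; python3 -m creep '{"dp":[[0,0,0.1],[0,0,0.1]],"rot":[[0,0,0],[0,0,0]],"grip":[0.3,0.3]}'; python3 -m creep '{"dp":[[0,0,0.1],[0,0,0.1]],"rot":[[0,0,0],[0,0,0]],"grip":[0.3,0.3]}'
```

```text
clock: 5.75
ee_pos: [0.639, -0.2271, 0.1434]
eef_rot: [-2.221, -2.222, 0.0]
force: [0.4, -0.1, -2.0]
grip_width: 0.0479
clock: 6.0
ee_pos: [0.6391, -0.2271, 0.1425]
eef_rot: [2.221, 2.222, -0.0]
force: [-0.2, -0.8, -2.1]
grip_width: 0.0476
clock: 6.25
ee_pos: [0.6391, -0.2271, 0.1423]
eef_rot: [2.22, 2.222, 0.0]
force: [-1.0, 1.2, 4.0]
grip_width: 0.0475
```

Contact at the pan stop (about 6 N). I'll ease off slightly and release.

```bash
python3 -m creep '{"dp":[[0,0,-0.08],[0,0,-0.08],[0,0,-0.08],[0,0,-0.08],[0,0,-0.08]],"rot":[[0,0,0],[0,0,0],[0,0,0],[0,0,0],[0,0,0]],"grip":[0.3,0.3,0.75,0.75,0.75]}';python3 -m creep '{"dp":[[0,0,-1],[0,0,-5],[0,0,-9],[0,0,-9]],"rot":[[0,0,0],[0,0,0],[0,0,0],[0,0,0]],"grip":[0.75,0.9,0.9,0.9]}'; python3 -c "
from h import *
st();plan((.4477,.0777,.22),0)
im=env.snapshot('scene');cv2.imwrite('pics/s2.png',cv2.resize(im[60:280,80:360,::-1],None,fx=2.7,fy=2.7))"
```

```text
clock: 6.88
ee_pos: [0.6391, -0.2271, 0.1421]
eef_rot: [-2.221, -2.222, 0.0]
force: [0.8, -1.1, -0.4]
grip_width: 0.0701
clock: 7.38
ee_pos: [0.6411, -0.228, 0.2371]
eef_rot: [2.215, 2.216, 0.005]
force: [-0.7, -0.4, 1.0]
grip_width: 0.0843
t 7.38 p [ 0.6411 -0.228   0.2371] yaw 0.001 F [-0.66 -0.37  1.03] M [-0.042 -0.091  0.012] w 0.0843
t 7.38 p [ 0.6411 -0.228   0.2371] F [-0.66 -0.37  1.03] w 0.0843 dp cm [ 30.59 -19.34   1.44] rot [0.008 0.004 0.001] j6 -0.44
```

View pics/s2.png

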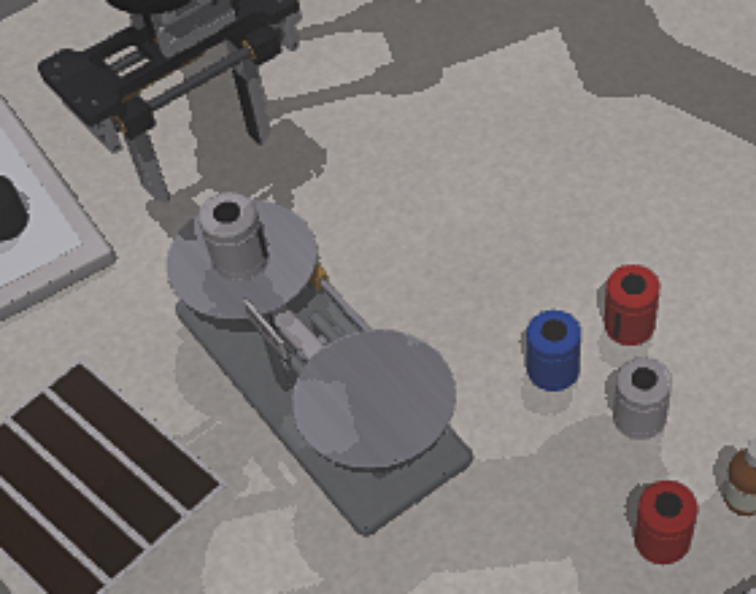

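Q stands on the right pan, which has gone down. Now for P at scene (318,200).

```bash
python3 -m creep '{"dp":[[30.6,-19.3,0],[30.6,-19.3,0],[30.6,-19.3,0],[30.6,-19.3,0],[30.6,-19.3,0]],"rot":[[0,0,0],[0,0,0],[0,0,0],[0,0,0],[0,0,0]],"grip":[0.9,1,1,1,1]}';python3 -c "
from h import *
plan((.4477,.0777,.12),0)
cx=env.camera_info('scene')
im=cv2.cvtColor(env.snapshot('top'),cv2.COLOR_RGB2BGR);cv2.imwrite('pics/t1.png',im)"
```

```text
clock: 8.05
ee_pos: [0.4699, 0.0387, 0.2308]
eef_rot: [-2.22, -2.22, 0.002]
force: [0.9, 0.5, 0.3]
grip_width: 0.0936
t 8.05 p [0.4699 0.0387 0.2308] F [0.94 0.47 0.35] w 0.0936 dp cm [ 3.89 -2.2  11.09] rot [-0.003 -0.001 -0.   ] j6 -0.07
```

View pics/t1.png

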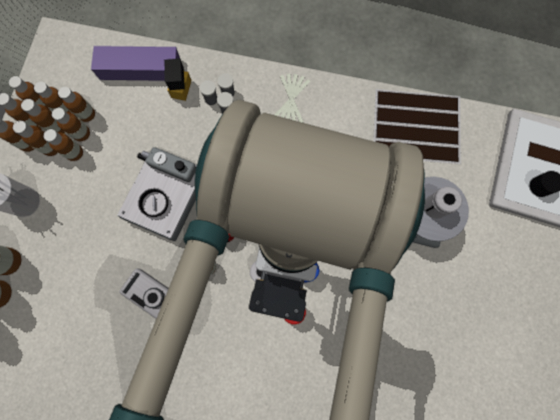

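Top view: the arm covers the middle, the winder cup is clear at (154,204), and Q's hub on the pan is at about (449,198).

```bash
python3 -m creep '{"dp":[[2,-1.1,2],[3.9,-2.2,7],[3.9,-2.2,11],[3.9,-2.2,11]],"rot":[[0,0,0],[0,0,0],[0,0,0],[0,0,0]],"grip":[1,1,1,1]}';python3 - <<'E'
from h import *
im=cv2.imread('pics/t1.png');c,a,l=blob(im.max(2)<55,449,198,9);print('Q hub top',c,a,plane('top',*c,.162))
im=cv2.cvtColor(env.snapshot('wrist'),cv2.COLOR_RGB2BGR);cv2.imwrite('pics/w2.png',im)
c,a,l=blob(im.max(2)<55,280,226,25);print(c,a,plane('wrist',*c,.062))
plan((.4477,.0777,.043),0)
E
```

```text
clock: 8.6
ee_pos: [0.4466, 0.0761, 0.1191]
eef_rot: [-2.216, -2.218, 0.01]
force: [-0.4, -0.0, 0.2]
grip_width: 0.0942
Q hub top [449.        198.6043956] 91 [ 0.63941949 -0.22908707  0.162     ]
[280.83805031 228.27044025] 636 [0.44952946 0.0786428  0.062     ]
t 8.65 p [0.4489 0.076  0.1211] F [-0.24 -0.1   0.36] w 0.0942 dp cm [ 0.17 -0.09  7.81] rot [-0.004  0.     0.001] j6 0.01
```

View pics/w2.png

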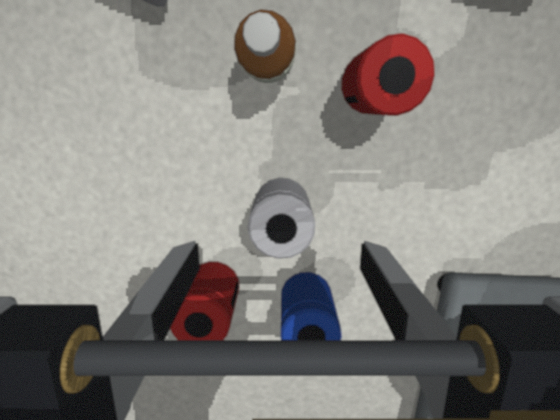

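Wrist view: P's hub at (281,228) is between the jaws, and red and blue are clear of the finger paths.

```bash
python3 -m creep '{"dp":[[0.2,0,3],[0.25,0,6],[0.25,0,7.8],[0.25,0,7.8],[0.25,0,7.8]],"rot":[[0,0,0],[0,0,0],[0,0,0],[0,0,0],[0,0,0]],"grip":[1,1,1,1,0.3]}' 20; python3 -m creep '{"dp":[[0,0,0],[0,0,0],[0,0,0],[0,0,0]],"rot":[[0,0,0],[0,0,0],[0,0,0],[0,0,0]],"grip":[0.3,0.3,0.3,0.3]}'; python3 -m creep '{"dp":[[0,0,-3],[0,0,-9],[0,0,-16],[0,0,-16],[0,0,-16]],"rot":[[0,0,0],[0,0,0],[0,0,0],[0,0,0],[0,0,0]],"grip":[0.3,0.3,0.3,0.3,0.3]}'; python3 -c "
from h import *
st();plan((.648,-.028,.20),0)"
```

```text
clock: 9.28
ee_pos: [0.4518, 0.0784, 0.0457]
eef_rot: [2.22, 2.22, 0.003]
force: [0.7, 0.4, 0.8]
grip_width: 0.0874
clock: 9.78
ee_pos: [0.4496, 0.0787, 0.0443]
eef_rot: [-2.22, -2.222, 0.001]
force: [0.5, -0.3, 3.1]
grip_width: 0.0478
clock: 10.4
ee_pos: [0.4498, 0.0786, 0.2039]
eef_rot: [-2.221, -2.222, 0.0]
force: [0.3, -0.2, -2.0]
grip_width: 0.0475
t 10.4 p [0.4498 0.0786 0.2039] yaw 0.001 F [ 0.29 -0.2  -2.03] M [-0.029 -0.06   0.03 ] w 0.0475
t 10.4 p [0.4498 0.0786 0.2039] F [ 0.29 -0.2  -2.03] w 0.0475 dp cm [-10.67  19.82   0.39] rot [-0.     0.     0.001] j6 0.02
```

```bash
python3 -m creep '{"dp":[[-3,5.5,0],[-6,11,0],[-9,16.5,0],[-10.7,19.8,0],[-10.7,19.8,0]],"rot":[[0,0,0],[0,0,0],[0,0,0],[0,0,0],[0,0,0]],"grip":[0.3,0.3,0.3,0.3,0.3]}'; python3 -m creep '{"dp":[[0,0,1.5],[0,0,2.8],[0,0,3.4],[0,0,3.4]],"rot":[[0,0,0],[0,0,0],[0,0,0],[0,0,0]],"grip":[0.3,0.3,0.3,0.3]}'; python3 -m creep '{"dp":[[0,0,0.1],[0,0,0.2],[0,0,0.3],[0,0,0.4],[0,0,0.4]],"rot":[[0,0,0],[0,0,0],[0,0,0],[0,0,0],[0,0,0]],"grip":[0.3,0.3,0.3,0.3,0.3]}'
```

```text
clock: 11.02
ee_pos: [0.6489, -0.0298, 0.1996]
eef_rot: [-2.22, -2.217, 0.006]
force: [-0.4, -0.3, -1.6]
grip_width: 0.0477
clock: 11.52
ee_pos: [0.6474, -0.0278, 0.1698]
eef_rot: [-2.22, -2.222, 0.001]
force: [-0.9, -0.1, -1.5]
grip_width: 0.0477
clock: 12.15
ee_pos: [0.6482, -0.0283, 0.1662]
eef_rot: [-2.221, -2.222, 0.0]
force: [-0.0, -0.7, -1.9]
grip_width: 0.048
```

```bash
for i in 1 2 3; do python3 -m creep '{"dp":[[0,0,0.1],[0,0,0.1]],"rot":[[0,0,0],[0,0,0]],"grip":[0.3,0.3]}' | grep -E "pos|force"; done
```

```text
ee_pos: [0.6482, -0.0283, 0.1651]
force: [0.1, -0.1, -0.4]
ee_pos: [0.6484, -0.0283, 0.1644]
force: [0.9, 0.0, -1.7]
ee_pos: [0.6483, -0.0283, 0.1634]
force: [-0.9, -0.4, 0.7]
```

```bash
for i in 1 2; do python3 -m creep '{"dp":[[0,0,0]],"rot":[[0,0,0]],"grip":[0.3]}' | grep -E "pos|force"; done; python3 -m creep '{"dp":[[0,0,0.1],[0,0,0.1]],"rot":[[0,0,0],[0,0,0]],"grip":[0.3,0.3]}' | grep -E "pos|force"; python3 -m creep '{"dp":[[0,0,0]],"rot":[[0,0,0]],"grip":[0.3]}' | grep -E "pos|force"
```

```text
ee_pos: [0.6483, -0.0283, 0.1635]
force: [-0.9, -0.6, -0.1]
ee_pos: [0.6483, -0.0283, 0.1634]
force: [-0.3, 0.7, 0.3]
ee_pos: [0.6483, -0.0283, 0.1622]
force: [0.9, 0.4, 0.4]
ee_pos: [0.6483, -0.0282, 0.1623]
force: [0.4, 0.1, 1.5]
```

The pan now bears the weight. Letting go.

```bash
python3 -m creep '{"dp":[[0,0,0],[0,0,0],[0,0,0],[0,0,0],[0,0,0]],"rot":[[0,0,0],[0,0,0],[0,0,0],[0,0,0],[0,0,0]],"grip":[0.85,0.85,0.85,0.85,0.85]}';python3 -m creep '{"dp":[[0,0,-1],[0,0,-5],[0,0,-9],[0,0,-9],[0,0,-9]],"rot":[[0,0,0],[0,0,0],[0,0,0],[0,0,0],[0,0,0]],"grip":[0.85,0.9,0.9,0.9,0.9]}'; python3 -c "
from h import *
st()
im=env.snapshot('scene');cv2.imwrite('pics/s3f.png',im[:,:,::-1]);cv2.imwrite('pics/s3.png',cv2.resize(im[60:280,80:360,::-1],None,fx=2.7,fy=2.7))"
```

```text
clock: 14.15
ee_pos: [0.6483, -0.0283, 0.1623]
eef_rot: [2.221, 2.222, -0.0]
force: [0.7, -0.5, -0.4]
grip_width: 0.0794
clock: 14.78
ee_pos: [0.6478, -0.0282, 0.2519]
eef_rot: [-2.221, -2.222, 0.001]
force: [1.0, -0.1, -0.1]
grip_width: 0.0849
t 14.78 p [ 0.6478 -0.0282  0.2519] yaw 0.001 F [ 1.04 -0.08 -0.09] M [-0.063 -0.039 -0.008] w 0.0849
```

View pics/s3.png

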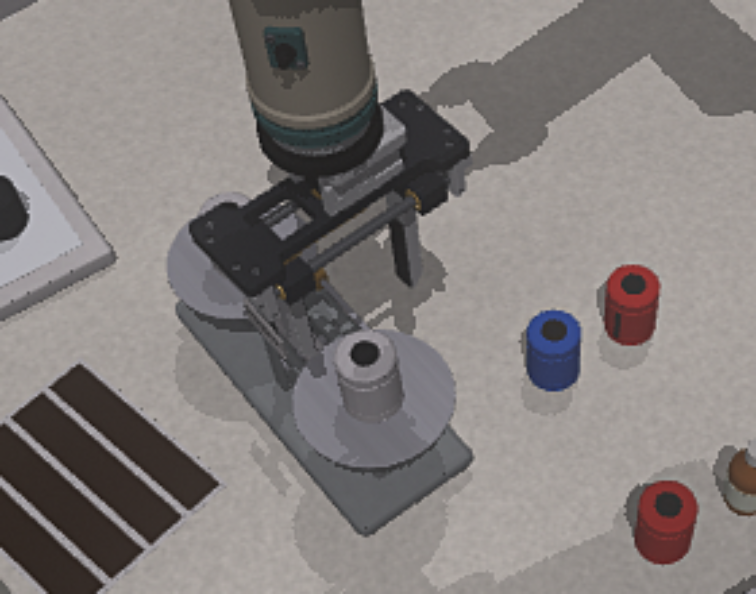

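The left pan still sits where it was with only Q loaded, so it is up. I'll move over the winder for a cup view and a clear look at the balance to confirm.

```bash
python3 -m creep '{"dp":[[33,-11,2],[33,-11,2],[33,-11,2],[33,-11,2],[33,-11,2]],"rot":[[0,0,0],[0,0,0],[0,0,0],[0,0,0],[0,0,0]],"grip":[0.9,0.9,0.9,0.9,0.9]}';python3 -m creep '{"dp":[[4,0,4],[4,0,4],[4,0,4],[4,0,4]],"rot":[[0,0,0],[0,0,0],[0,0,0],[0,0,0]],"grip":[0.9,0.9,0.9,0.9]}'; python3 -c "
from h import *
import pickle
st()
ci=env.camera_info('wrist')
w=env.snapshot('wrist')
pickle.dump(ci,open('ci_w3.pkl','wb'))
cv2.imwrite('pics/w3.png',w[:,:,::-1])
cv2.imwrite('pics/t4.png',env.snapshot('top')[:,:,::-1])
cv2.imwrite('pics/s4.png',env.snapshot('scene')[:,:,::-1])
st()"
```

```text
clock: 15.45
ee_pos: [0.5478, 0.2691, 0.2324]
eef_rot: [-2.22, -2.221, 0.004]
force: [0.1, 0.4, -0.5]
grip_width: 0.0844
clock: 15.95
ee_pos: [0.5502, 0.3065, 0.195]
eef_rot: [2.222, 2.22, 0.001]
force: [0.1, -0.2, -0.4]
grip_width: 0.0845
t 15.95 p [0.5502 0.3065 0.195 ] yaw -0.001 F [ 0.09 -0.18 -0.45] M [-0.076 -0.091  0.019] w 0.0845
t 16.1 p [0.5502 0.3067 0.1953] yaw -0.001 F [-0.12  0.81  1.28] M [-0.086 -0.024 -0.023] w 0.0847
```

View pics/w3.png

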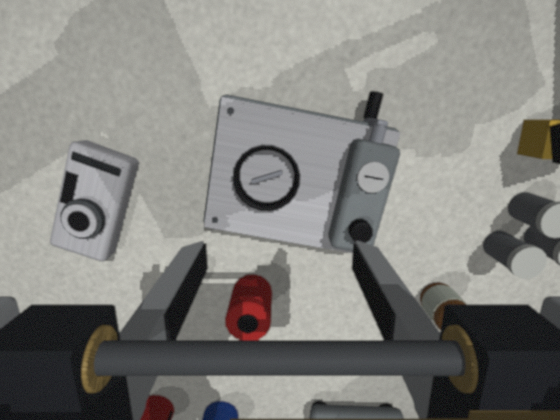

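View pics/t4.png

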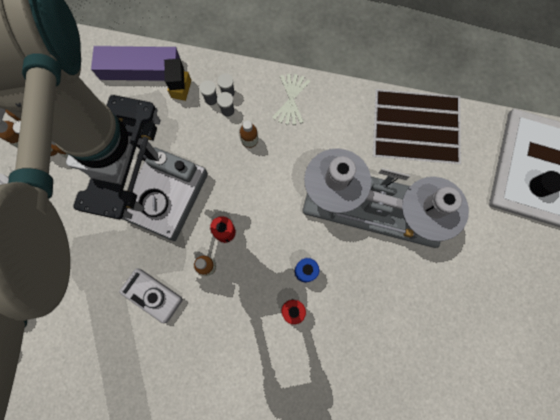

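View pics/s4.png

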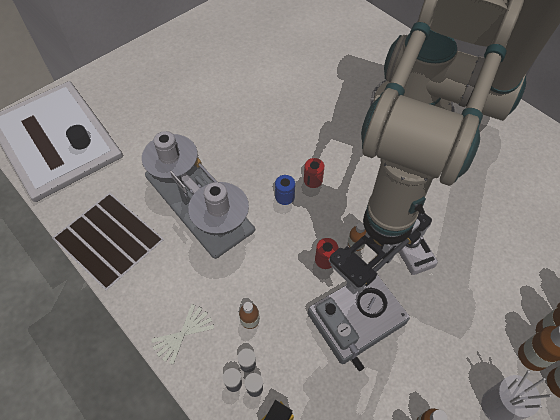

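Run:
```python
from h import *
import pickle
np.set_printoptions(precision=4,suppress=True)
t=cv2.imread('pics/t4.png');s=cv2.imread('pics/s4.png');w=cv2.imread('pics/w3.png')
for nm,a,b in(('P',(343,169),(215,188)),('Q',(449,199),(165,138))):
    r=[]
    for n,im,p in(('top',t,a),('scene',s,b)):
        c,A,_=blob(im.max(2)<60,*p,9);r.append(ray(n,*c))
    print(nm,*tri(r))
ci=pickle.load(open('ci_w3.pkl','rb'))
m=(w.max(2)<60).astype(np.uint8);c,a,l=blob(m,266,178,42)
cs,_=cv2.findContours(l,cv2.RETR_CCOMP,cv2.CHAIN_APPROX_NONE)
ws=[]
for q in cs:
    if len(q)>60:
        e=cv2.fitEllipse(q);print(e,[plane('wrist',*e[0],z,ci) for z in(.05,.062,.064)]);ws.append(e[0])
# triangulate outer/inner ring with top0 ellipse centers & wrist
for a,b,k in(((153.24,202.6),(371.4,302.3),0),):
    print('outer', tri([ray('top',*a),ray('scene',*b),ray('wrist',*ws[k],ci)]))
cv2.imwrite('pics/w3c.png',cv2.resize(w[138:218,226:306],None,fx=7,fy=7,interpolation=cv2.INTER_CUBIC))
cv2.imwrite('pics/Qc.png',cv2.resize(np.hstack([s[120:190,130:200],s[170:240,180:250]]),None,fx=5,fy=5,interpolation=cv2.INTER_CUBIC))
```

```text
P [ 0.6492 -0.0295  0.181 ] [np.float64(0.2378345782557961), np.float64(0.23783457825586246)]
Q [ 0.6399 -0.2296  0.1605] [np.float64(0.07801935277743464), np.float64(0.07801935277721224)]
((265.7051696777344, 177.68165588378906), (63.53767776489258, 65.0345687866211), 93.09788513183594) [array([0.5376, 0.328 , 0.05  ]), array([0.5381, 0.3304, 0.062 ]), array([0.5381, 0.3308, 0.064 ])]
((266.14569091796875, 175.9932861328125), (53.84157180786133, 56.293006896972656), 103.3437271118164) [array([0.538 , 0.3296, 0.05  ]), array([0.5385, 0.3319, 0.062 ]), array([0.5386, 0.3323, 0.064 ])]
outer (array([0.5387, 0.3285, 0.0559]), [np.float64(0.8051347508530107), np.float64(0.4709359933695323), np.float64(1.1086040375461883)])
```

View pics/w3c.png

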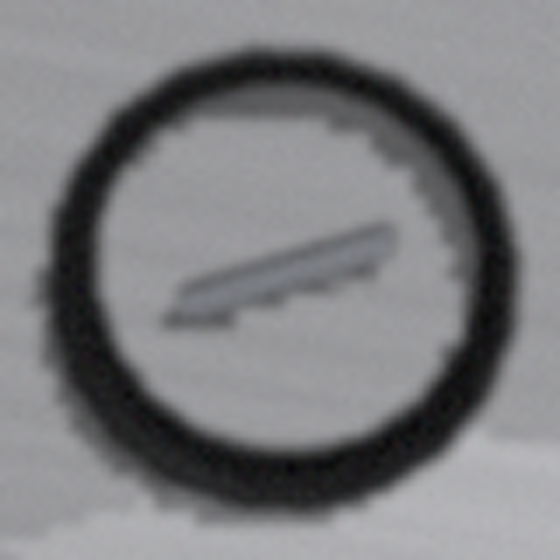

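View pics/Qc.png

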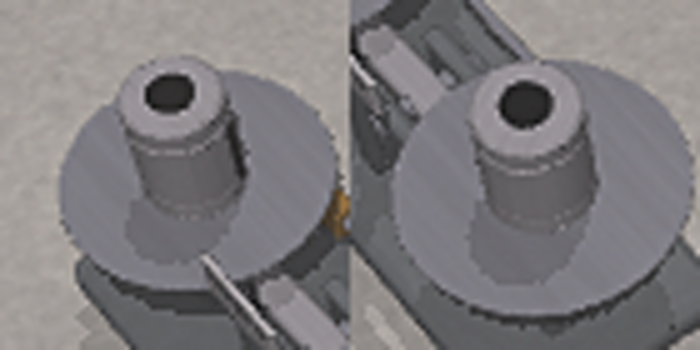

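Q's hub is at z 0.1605 and P's at 0.181, so the right pan is fully down and Q is the heavier one. One more wrist view from straight above the cup will remove the height parallax.

Run:
```python
from h import *
V=np.array(env.camera_info('wrist')['view']);o=-V[:3,:3].T@V[:3,3];print('cam',o)
s=env.read_state();p=np.array(s['ee_pos']);print(p, 'shift', np.array([.5385,.3290])-o[:2])
```

```text
cam [0.54958537 0.38976167 0.35717507]
[0.55015314 0.30670649 0.19525324] shift [-0.01108537 -0.06076167]
```

```bash
python3 -m creep '{"dp":[[-4,-1.1,3],[-6.1,-1.1,5],[-6.1,-1.1,5],[-6.1,-1.1,5],[-6.1,-1.1,5]],"rot":[[0,0,0],[0,0,0],[0,0,0],[0,0,0],[0,0,0]],"grip":[0.9,0.9,0.9,0.9,0.9]}'
python3 - <<'E'
from h import *
import pickle
st();ci=env.camera_info('wrist');w=cv2.cvtColor(env.snapshot('wrist'),cv2.COLOR_RGB2BGR);st()
pickle.dump(ci,open('ci_w4.pkl','wb'));cv2.imwrite('pics/w4.png',w)
E
```

```text
clock: 16.73
ee_pos: [0.5395, 0.2477, 0.1455]
eef_rot: [2.22, 2.222, 0.004]
force: [-0.2, -0.3, 0.4]
grip_width: 0.0845
t 16.73 p [0.5395 0.2477 0.1455] yaw 0.001 F [-0.2  -0.27  0.36] M [-0.038 -0.106  0.012] w 0.0845
t 16.77 p [0.5392 0.2476 0.1453] yaw 0.001 F [-0.09 -0.24  0.05] M [-0.091 -0.078 -0.008] w 0.0847
```

View pics/w4.png

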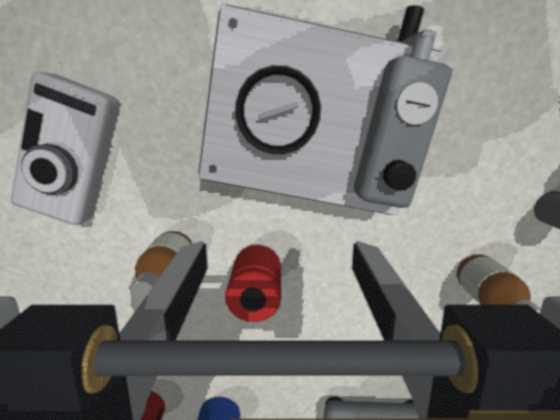

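The cup ring, at about (278,110), is now seen symmetrically, with the dog inside it.

Run:
```python
from h import *
import pickle
np.set_printoptions(precision=4,suppress=True)
w=cv2.imread('pics/w4.png');ci=pickle.load(open('ci_w4.pkl','rb'))
m=(w.max(2)<60).astype(np.uint8);c,a,l=blob(m,278,110,52)
cs,_=cv2.findContours(l,cv2.RETR_CCOMP,cv2.CHAIN_APPROX_NONE)
for q in cs:
    if len(q)>60:
        # undistort to plane: project contour
        for z in (.05,.062):
            P=np.array([plane('wrist',*p[0],z,ci)[:2] for p in q]);
            A=np.c_[2*P,np.ones(len(P))];x=np.linalg.lstsq(A,(P**2).sum(1),rcond=None)[0];r=np.sqrt(x[2]+x[:2]@x[:2]);print(z,'c',x[:2],'diam',2*r*1e3)
for pts in (((258,116),(298,104)),):
    a,b=[plane('wrist',*p,.058,ci) for p in pts];print('dog ends',a,b,'mid',(a+b)/2,np.degrees(np.arctan2(b[1]-a[1],b[0]-a[0])),np.linalg.norm(a-b))
cv2.imwrite('pics/w4c.png',cv2.resize(w[60:160,228:328],None,fx=6,fy=6,interpolation=cv2.INTER_CUBIC))
w=cv2.imread('pics/w1.png');cv2.imwrite('pics/w1c.png',cv2.resize(w[160:270,220:340],None,fx=5,fy=5,interpolation=cv2.INTER_CUBIC))
plan((.6391,-.2285,.24),0)
```

```text
0.05 c [0.538  0.3291] diam 61.54236724666762
0.062 c [0.5381 0.3292] diam 58.674892308363
0.05 c [0.5381 0.3291] diam 51.5906410760962
0.062 c [0.5381 0.3292] diam 49.18685199624065
dog ends [0.5241 0.3259 0.058 ] [0.5528 0.3341 0.058 ] mid [0.5384 0.33   0.058 ] 16.118807909110537 0.02983468764762004
t 16.77 p [0.5392 0.2476 0.1453] F [-0.09 -0.24  0.05] w 0.0847 dp cm [-47.62   9.95  -9.49] rot [ 0.002 -0.001  0.001] j6 0.31
```

View pics/w4c.png

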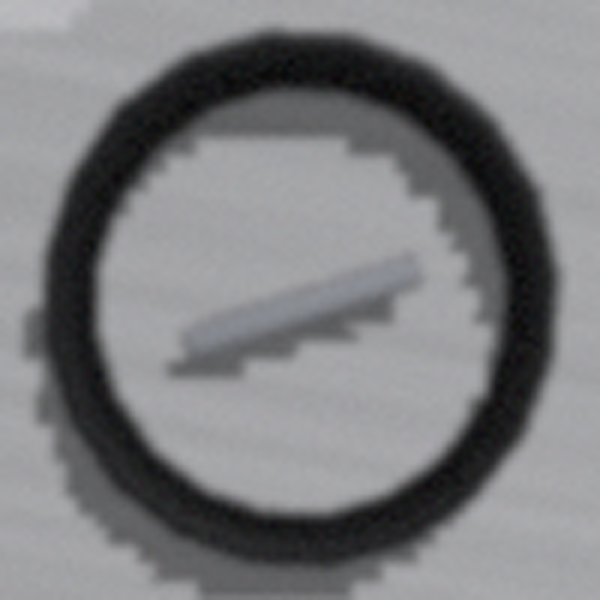

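View pics/w1c.png

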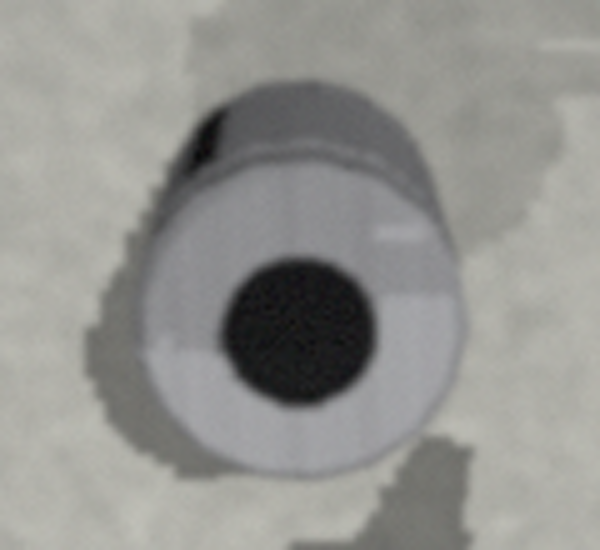

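Run:
```python
from h import *
from scipy.spatial.transform import Rotation as Ro
# camera pose at w1 : relative to tool, from w4 pose (same orientation): offset cam-tcp
import pickle
ci=pickle.load(open('ci_w4.pkl','rb'));V=np.array(ci['view']);R=V[:3,:3];o=-R.T@V[:3,3]
off=o-np.array([.5395,.2477,.1455]);o1=np.array([.4445,-.1548,.121])+off
c0=np.array([.4444,-.151])
for u,v in((258,192),(261,188),(264,184)):
    d=R.T@np.array([(u-ci['cx'])/ci['fx'],-(v-ci['cy'])/ci['fy'],-1.])
    a=d[:2]@d[:2];b=2*d[:2]@(o1[:2]-c0);c=(o1[:2]-c0)@(o1[:2]-c0)-.0238**2
    D=b*b-4*a*c
    if D>0:
        s=(-b-np.sqrt(D))/(2*a);p=o1+s*d;print(p,np.degrees(np.arctan2(p[1]-c0[1],p[0]-c0[0])))
```

```text
[ 0.42789264 -0.13385512  0.02962517] 133.9146984311937
[ 0.42995312 -0.13208631  0.02348705] 127.37374238029595
[ 0.43201591 -0.13067577  0.01511507] 121.35504653276075
```

Seam suggests slots near 37–44°, dog near 16.5°. Fetching Q: rise first to clear P.

```bash
python3 -m creep '{"dp":[[-2,0,-5],[-5,1,-10],[-10,2.5,-10],[-16,4,-10],[-22,5.5,-10]],"rot":[[0,0,0],[0,0,0],[0,0,0],[0,0,0],[0,0,0]],"grip":[0.9,0.9,0.9,0.9,0.9]}';python3 -c "
from h import *
plan((.6391,-.2280,.235),0)"
```

```text
clock: 17.4
ee_pos: [0.5944, 0.0258, 0.2453]
eef_rot: [2.218, 2.223, 0.002]
force: [1.8, -0.1, -0.2]
grip_width: 0.0846
t 17.4 p [0.5944 0.0258 0.2453] F [ 1.76 -0.11 -0.22] w 0.0846 dp cm [-25.39   4.41   1.04] rot [ 0.002 -0.     0.002] j6 -0.08
```

```bash
python3 -m creep '{"dp":[[-6,1,0],[-12,2.2,0],[-18,3.3,0],[-24,4.4,0.5],[-25.4,4.4,1]],"rot":[[0,0,0],[0,0,0],[0,0,0],[0,0,0],[0,0,0]],"grip":[0.9,0.9,0.9,1,1]}';python3 -m creep '{"dp":[[0,0,1.2],[0,0,1.2],[0,0,1.2]],"rot":[[0,0,0],[0,0,0],[0,0,0]],"grip":[1,1,1]}';python3 - <<'E'
from h import *
st();ci=env.camera_info('wrist');im=cv2.cvtColor(env.snapshot('wrist'),cv2.COLOR_RGB2BGR);cv2.imwrite('pics/w5.png',im)
c,a,l=blob(im.max(2)<55,280,226,25);print(c,a,[plane('wrist',*c,z,ci) for z in (.1605,.162)])
E
```

```text
clock: 18.02
ee_pos: [0.6386, -0.2309, 0.2339]
eef_rot: [2.223, 2.217, -0.001]
force: [-0.1, 1.3, -0.6]
grip_width: 0.094
clock: 18.4
ee_pos: [0.6378, -0.2253, 0.2228]
eef_rot: [2.218, 2.224, 0.001]
force: [0.4, 0.3, 0.4]
grip_width: 0.0937
t 18.4 p [ 0.6378 -0.2253  0.2228] yaw 0.003 F [0.39 0.27 0.44] M [-0.052 -0.111 -0.016] w 0.0937
[280.99831366 232.98313659] 593 [array([ 0.63880403, -0.22736449,  0.1605    ]), array([ 0.6387926 , -0.22679483,  0.162     ])]
```

View pics/w5.png

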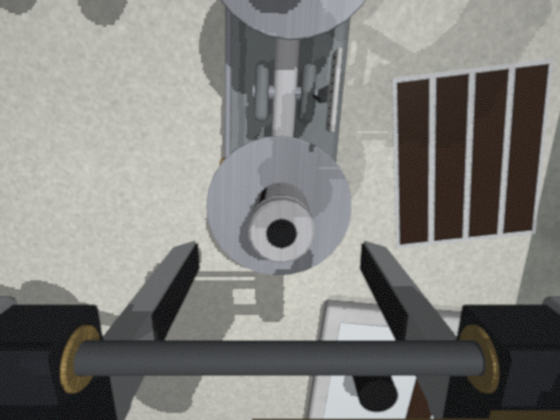

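Q's hub is at (281,233), with centre y ≈ -0.227, matching where I set it. Descending.

```bash
python3 -m creep '{"dp":[[-0.15,0.1,3],[-0.15,0.1,6],[-0.15,0.1,7.5],[-0.15,0.1,7.9],[-0.15,0.1,7.9]],"rot":[[0,0,0],[0,0,0],[0,0,0],[0,0,0],[0,0,0]],"grip":[1,1,1,1,1]}' 25;python3 -c "
from h import *
plan((.639,-.2271,.1425),0)"
```

```text
clock: 19.08
ee_pos: [0.6393, -0.2288, 0.1442]
eef_rot: [2.22, 2.221, 0.001]
force: [-0.0, 0.6, 0.0]
grip_width: 0.0941
t 19.07 p [ 0.6393 -0.2288  0.1442] F [-0.03  0.6   0.  ] w 0.0941 dp cm [ 0.17 -0.03  0.17] rot [0.001 0.001 0.001] j6 -0.45
```

```bash
python3 -m creep '{"dp":[[0.15,0,0.1],[0.15,0,0.1],[0.15,0,0.1]],"rot":[[0,0,0],[0,0,0],[0,0,0]],"grip":[1,1,1]}' 25;python3 -c "
from h import *
plan((.639,-.2271,.1425),0)"
```

```text
clock: 19.45
ee_pos: [0.6389, -0.2274, 0.1428]
eef_rot: [2.22, 2.221, 0.0]
force: [-1.0, -0.3, -0.1]
grip_width: 0.0936
t 19.45 p [ 0.6389 -0.2274  0.1428] F [-0.96 -0.25 -0.13] w 0.0936 dp cm [0.03 0.01 0.03] rot [0.001 0.    0.001] j6 -0.44
```

Good. Close, then lift slowly while the beam returns.

```bash
python3 -m creep '{"dp":[[0,0,0],[0,0,0],[0,0,0],[0,0,0],[0,0,0]],"rot":[[0,0,0],[0,0,0],[0,0,0],[0,0,0],[0,0,0]],"grip":[0.3,0.3,0.3,0.3,0.3]}' 25;python3 -m creep '{"dp":[[0,0,0],[0,0,-0.2],[0,0,-0.4],[0,0,-0.6],[0,0,-0.9]],"rot":[[0,0,0],[0,0,0],[0,0,0],[0,0,0],[0,0,0]],"grip":[0.3,0.3,0.3,0.3,0.3]}';python3 -m creep '{"dp":[[0,0,-0.3],[0,0,-0.6],[0,0,-0.9],[0,0,-1.2],[0,0,-1.6]],"rot":[[0,0,0],[0,0,0],[0,0,0],[0,0,0],[0,0,0]],"grip":[0.3,0.3,0.3,0.3,0.3]}';python3 -m creep '{"dp":[[0,0,-3],[0,0,-7],[0,0,-7]],"rot":[[0,0,0],[0,0,0],[0,0,0]],"grip":[0.3,0.3,0.3]}';python3 - <<'E'
from h import *
plan((.5381,.3292,.24),0)
im=env.snapshot('scene');cv2.imwrite('pics/s6.png',cv2.resize(im[60:280,80:360,::-1],None,fx=2.7,fy=2.7))
E
```

```text
clock: 20.08
ee_pos: [0.6388, -0.2273, 0.1424]
eef_rot: [2.221, 2.222, 0.0]
force: [0.4, -0.2, 0.6]
grip_width: 0.0477
clock: 20.7
ee_pos: [0.6387, -0.2273, 0.1514]
eef_rot: [-2.221, -2.222, 0.0]
force: [0.5, -0.0, -1.4]
grip_width: 0.0478
clock: 21.32
ee_pos: [0.6383, -0.2272, 0.1672]
eef_rot: [-2.22, -2.221, 0.001]
force: [0.7, 0.4, -0.9]
grip_width: 0.0481
clock: 21.7
ee_pos: [0.6404, -0.2281, 0.2411]
eef_rot: [2.216, 2.217, 0.004]
force: [0.7, 0.4, -1.3]
grip_width: 0.0477
t 21.7 p [ 0.6404 -0.2281  0.2411] F [ 0.7   0.38 -1.29] w 0.0477 dp cm [ 55.74 -10.2   -0.14] rot [0.007 0.003 0.001] j6 -0.44
```

View pics/s6.png

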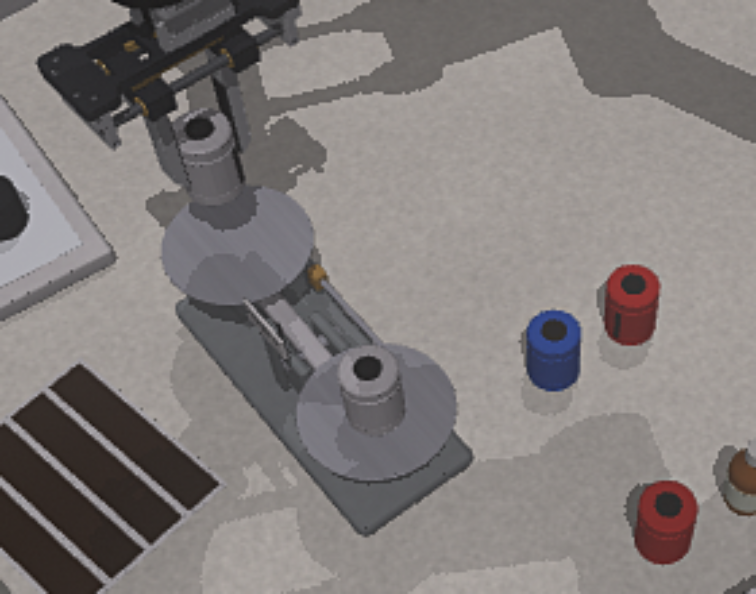

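P stands on the lowered left pan and Q is held upright above. Carrying Q to the winder.

```bash
python3 -m creep '{"dp":[[6,-1,0],[12,-2,0],[18,-3,0],[24,-4.4,0],[30,-5.5,0]],"rot":[[0,0,0],[0,0,0],[0,0,0],[0,0,0],[0,0,0]],"grip":[0.3,0.3,0.3,0.3,0.3]}';python3 -m creep '{"dp":[[6,-1.1,0],[12,-2.2,0],[18,-3.3,0],[23,-4.2,0],[25.7,-4.7,0]],"rot":[[0,0,0],[0,0,0],[0,0,0],[0,0,0.1],[0,0,0.15]],"grip":[0.3,0.3,0.3,0.3,0.3]}';python3 -m creep '{"dp":[[0,0,0],[0,0,0]],"rot":[[0,0,0],[0,0,0]],"grip":[0.3,0.3]}';python3 - <<'E'
from h import *
st();plan((.5381,.3292,.13),-.15)
E
```

```text
clock: 22.38
ee_pos: [0.5815, 0.0744, 0.2351]
eef_rot: [-2.219, -2.22, 0.004]
force: [1.1, 0.7, -2.2]
grip_width: 0.0476
clock: 23.0
ee_pos: [0.5343, 0.3319, 0.2347]
eef_rot: [-2.379, -2.049, 0.006]
force: [0.4, -1.2, -1.9]
grip_width: 0.0477
clock: 23.25
ee_pos: [0.5359, 0.3286, 0.2358]
eef_rot: [2.381, 2.05, -0.005]
force: [-0.3, -0.1, -2.0]
grip_width: 0.0474
t 23.25 p [0.5359 0.3286 0.2358] yaw -0.149 F [-0.26 -0.07 -2.01] M [-0.082 -0.065  0.063] w 0.0474
t 23.25 p [0.5359 0.3286 0.2358] F [-0.26 -0.07 -2.01] w 0.0474 dp cm [ 0.12  0.23 10.58] rot [-0.002  0.003  0.001] j6 0.59
```

```bash
python3 -m creep '{"dp":[[0.1,0.2,5],[0.1,0.2,9],[0.1,0.2,11.5],[0.1,0.2,12],[0.1,0.2,12]],"rot":[[0,0,0],[0,0,0],[0,0,0],[0,0,0],[0,0,0]],"grip":[0.3,0.3,0.3,0.3,0.3]}';python3 -m creep '{"dp":[[0,0,0],[0,0,0]],"rot":[[0,0,0],[0,0,0]],"grip":[0.3,0.3]}';python3 - <<'E'
from h import *
plan((.5381,.3292,.1),-.15)
im=env.snapshot('scene');cv2.imwrite('pics/s7.png',cv2.resize(im[210:370,280:440,::-1],None,fx=3.7,fy=3.7))
E
```

```text
clock: 23.88
ee_pos: [0.5392, 0.3296, 0.1177]
eef_rot: [2.382, 2.048, 0.0]
force: [0.5, 0.4, -1.6]
grip_width: 0.0476
clock: 24.12
ee_pos: [0.5392, 0.3306, 0.1186]
eef_rot: [2.381, 2.049, 0.003]
force: [0.9, -0.1, -2.0]
grip_width: 0.0476
t 24.12 p [0.5392 0.3306 0.1186] F [ 0.92 -0.1  -1.99] w 0.0476 dp cm [-0.16 -0.09  1.86] rot [ 0.002 -0.001  0.   ] j6 0.59
```

View pics/s7.png

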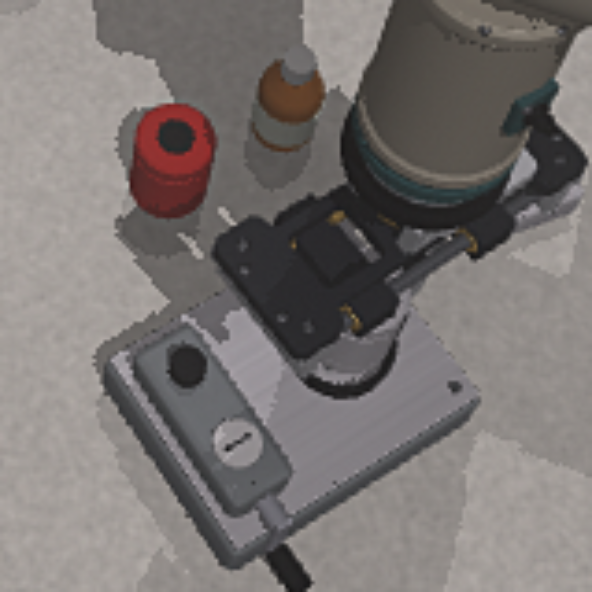

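The drum hangs over the cup with nothing else in contact. Trimming position and going on down.

```bash
python3 -m creep '{"dp":[[-0.12,-0.08,0.3],[-0.12,-0.08,0.6],[-0.12,-0.08,0.8],[-0.12,-0.08,0.8]],"rot":[[0,0,0],[0,0,0],[0,0,0],[0,0,0]],"grip":[0.3,0.3,0.3,0.3]}';python3 -c "
from h import *
plan((.5381,.3292,.1),-.15)"; python3 -m creep '{"dp":[[0,0,0],[0,0,0]],"rot":[[0,0,0],[0,0,0]],"grip":[0.3,0.3]}';python3 -c "
from h import *
plan((.5381,.3292,.1),-.15)"
```

```text
clock: 24.68
ee_pos: [0.5374, 0.3292, 0.1089]
eef_rot: [-2.381, -2.049, 0.001]
force: [-0.4, -0.1, -2.9]
grip_width: 0.0477
t 24.68 p [0.5374 0.3292 0.1089] F [-0.36 -0.09 -2.94] w 0.0477 dp cm [0.01 0.07 0.89] rot [-0.     0.     0.001] j6 0.59
clock: 24.92
ee_pos: [0.5377, 0.3293, 0.1094]
eef_rot: [2.381, 2.049, 0.0]
force: [-0.3, 0.7, -1.5]
grip_width: 0.0475
t 24.93 p [0.5377 0.3293 0.1094] F [-0.31  0.75 -1.54] w 0.0475 dp cm [-0.01  0.04  0.94] rot [ 0. -0.  0.] j6 0.59
```

Lower at about 8 mm/s, watching the force.

```bash
python3 -m creep '{"dp":[[0,0.04,0.1],[0,0.04,0.2],[0,0.04,0.3],[0,0.04,0.4]],"rot":[[0,0,0],[0,0,0],[0,0,0],[0,0,0]],"grip":[0.3,0.3,0.3,0.3]}'; python3 -m creep '{"dp":[[0,0,0.1],[0,0,0.2]],"rot":[[0,0,0],[0,0,0]],"grip":[0.3,0.3]}';python3 -m creep '{"dp":[[0,0,0.1],[0,0,0.1]],"rot":[[0,0,0],[0,0,0]],"grip":[0.3,0.3]}'
```

```text
clock: 25.42
ee_pos: [0.538, 0.3292, 0.1052]
eef_rot: [2.381, 2.049, -0.0]
force: [0.2, 0.5, -2.2]
grip_width: 0.0475
clock: 25.68
ee_pos: [0.538, 0.3292, 0.1032]
eef_rot: [2.381, 2.049, -0.0]
force: [-0.4, -0.3, -1.4]
grip_width: 0.0472
clock: 25.92
ee_pos: [0.5379, 0.3292, 0.1022]
eef_rot: [2.381, 2.049, -0.0]
force: [-0.3, 0.1, -2.0]
grip_width: 0.0476
```

```bash
for i in 1 2 3; do python3 -m creep '{"dp":[[0,0,0.1],[0,0,0.1]],"rot":[[0,0,0],[0,0,0]],"grip":[0.3,0.3]}' | grep -E "pos|force"; done
```

```text
ee_pos: [0.5379, 0.3292, 0.1012]
force: [-0.0, 0.4, -2.0]
ee_pos: [0.5379, 0.3292, 0.1002]
force: [-1.4, -0.7, -1.5]
ee_pos: [0.5379, 0.3292, 0.0992]
force: [-0.2, 1.0, -1.4]
```

```bash
for i in 1 2; do python3 -m creep '{"dp":[[0,0,0.05],[0,0,0.05]],"rot":[[0,0,0],[0,0,0]],"grip":[0.3,0.3]}' | grep -E "pos|force"; done
```

```text
ee_pos: [0.5379, 0.3292, 0.0988]
force: [-0.0, 0.4, -2.0]
ee_pos: [0.538, 0.3292, 0.0983]
force: [1.0, 0.3, -1.9]
```

```bash
for i in 1 2 3; do python3 -m creep '{"dp":[[0,0,0.05],[0,0,0.05]],"rot":[[0,0,0],[0,0,0]],"grip":[0.3,0.3]}' | grep -E "pos|force"; done
```

```text
ee_pos: [0.5381, 0.3292, 0.098]
force: [-0.0, -0.5, -0.4]
ee_pos: [0.5381, 0.3292, 0.0977]
force: [-1.0, -1.3, 2.3]
ee_pos: [0.5382, 0.3292, 0.0974]
force: [-1.0, -0.8, 4.2]
```

Contact with the dog at TCP z≈0.098 (about 6 N). I'll ease to about 4 N and turn slowly, feeling for the drop.

```bash
python3 -m creep '{"dp":[[0,0,-0.04],[0,0,-0.04],[0,0,-0.04],[0,0,-0.04]],"rot":[[0,0,0],[0,0,0.03],[0,0,0.06],[0,0,0.06]],"grip":[0.3,0.3,0.3,0.3]}';python3 -c "
from h import *
st()";python3 -m creep '{"dp":[[0,0,0],[0,0,0],[0,0,0],[0,0,0]],"rot":[[0,0,0.03],[0,0,0.06],[0,0,0.09],[0,0,0.09]],"grip":[0.3,0.3,0.3,0.3]}';python3 -c "
from h import *
st()"
```

```text
clock: 28.42
ee_pos: [0.5378, 0.329, 0.0964]
eef_rot: [2.442, 1.977, -0.002]
force: [0.8, -0.8, -2.1]
grip_width: 0.0479
t 28.43 p [0.5378 0.329  0.0964] yaw -0.21 F [ 0.79 -0.78 -2.11] M [-0.246 -0.278  0.003] w 0.0479
clock: 28.92
ee_pos: [0.5378, 0.3293, 0.0971]
eef_rot: [-2.528, -1.865, 0.0]
force: [-0.4, -1.0, -2.2]
grip_width: 0.0476
t 28.93 p [0.5378 0.3293 0.0971] yaw -0.3 F [-0.38 -0.99 -2.21] M [-0.031 -0.036 -0.013] w 0.0476
```

The contact force has gone, which may be the drop. Lowering gently to check.

```bash
for i in 1 2; do python3 -m creep '{"dp":[[0,0,0.1],[0,0,0.15]],"rot":[[0,0,0],[0,0,0]],"grip":[0.3,0.3]}' | grep -E "pos|force"; done;python3 -c "
from h import *
st()"
```

```text
ee_pos: [0.5379, 0.3292, 0.0956]
force: [-0.3, 0.2, -2.5]
ee_pos: [0.5379, 0.3292, 0.0941]
force: [-0.5, 0.3, -2.5]
t 29.43 p [0.5379 0.3292 0.0941] yaw -0.3 F [-0.49  0.33 -2.46] M [-0.11  -0.091  0.037] w 0.0472
```

```bash
for i in 1 2 3 4; do python3 -m creep '{"dp":[[0,0,0.1],[0,0,0.1]],"rot":[[0,0,0],[0,0,0]],"grip":[0.3,0.3]}' | grep -E "pos|force"; done
```

```text
ee_pos: [0.5379, 0.3291, 0.0931]
force: [-1.1, -0.1, -2.4]
ee_pos: [0.5379, 0.3292, 0.0921]
force: [-1.1, 0.5, -1.9]
ee_pos: [0.5379, 0.3292, 0.0911]
force: [0.5, 0.2, -2.0]
ee_pos: [0.5381, 0.3293, 0.0904]
force: [-0.0, -0.8, -0.4]
```

```bash
python3 -m creep '{"dp":[[0,0,0.06],[0,0,0.06]],"rot":[[0,0,0],[0,0,0]],"grip":[0.3,0.3]}' | grep -E "pos|force";  python3 -m creep '{"dp":[[0,0,0.05],[0,0,0.05]],"rot":[[0,0,0],[0,0,0]],"grip":[0.3,0.3]}' | grep -E "pos|force"
```

```text
ee_pos: [0.5381, 0.3293, 0.0903]
force: [-1.9, -0.6, 4.9]
ee_pos: [0.538, 0.3293, 0.0903]
force: [-1.5, -2.1, 6.7]
```

It bottomed 7.7 mm below the riding height, on the cup floor. Easing off, releasing and rising.

```bash
python3 -m creep '{"dp":[[0,0,-0.1],[0,0,-0.1],[0,0,-0.1],[0,0,-0.1],[0,0,-0.1]],"rot":[[0,0,0],[0,0,0],[0,0,0],[0,0,0],[0,0,0]],"grip":[0.3,0.3,0.75,0.75,0.75]}';python3 -m creep '{"dp":[[0,0,-0.6],[0,0,-2],[0,0,-5],[0,0,-8],[0,0,-8]],"rot":[[0,0,0],[0,0,0],[0,0,0],[0,0,0],[0,0,0]],"grip":[0.75,0.75,0.75,0.75,0.75]}';python3 -m creep '{"dp":[[-6,-2,-4],[-12,-4,-6],[-18,-6,-6],[-22,-8,-6],[-22,-8,-6]],"rot":[[0,0,0],[0,0,0],[0,0,0],[0,0,0],[0,0,0]],"grip":[0.75,0.75,0.75,0.75,0.75]}';python3 - <<'E'
from h import *
st()
for n in('top','scene','wrist'):cv2.imwrite(f'pics/{n}9.png',env.snapshot(n)[:,:,::-1])
E
```

```text
clock: 31.55
ee_pos: [0.538, 0.3292, 0.0897]
eef_rot: [2.528, 1.865, -0.001]
force: [0.5, -0.6, 0.1]
grip_width: 0.0699
clock: 32.17
ee_pos: [0.5399, 0.3301, 0.1738]
eef_rot: [2.527, 1.864, 0.011]
force: [0.6, -0.1, 0.2]
grip_width: 0.0704
clock: 32.8
ee_pos: [0.3929, 0.1404, 0.2296]
eef_rot: [-2.53, -1.861, 0.004]
force: [0.2, 0.4, 0.3]
grip_width: 0.0704
t 32.8 p [0.3929 0.1404 0.2296] yaw -0.302 F [0.24 0.38 0.34] M [ 0.051 -0.069  0.01 ] w 0.0704
```

View pics/top9.png

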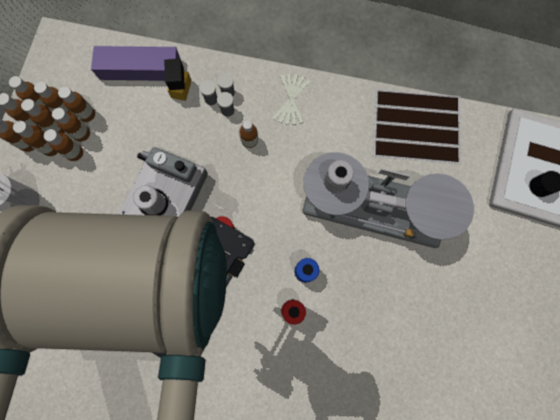

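View pics/scene9.png

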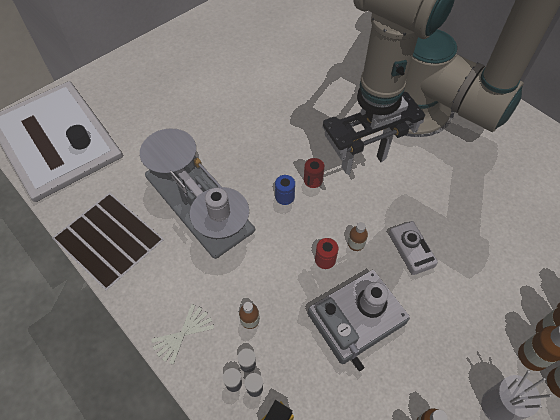

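Q is in the cup (scene (376,289), top (148,197)), P is on the left pan, and everything else is in place. Checking heights by triangulation.

Run:
```python
from h import *
np.set_printoptions(precision=4,suppress=True)
t=cv2.imread('pics/top9.png');s=cv2.imread('pics/scene9.png')
for nm,a,b in(('Q seat',(147,197),(376,288)),('P pan',(341,172),(216,196))):
    r=[]
    for n,im,p in(('top',t,a),('scene',s,b)):
        c,A,_=blob(im.max(2)<60,*p,9);r.append(ray(n,*c));print(c,A)
    print(nm,*tri(r))
cv2.imwrite('pics/c9.png',np.hstack([cv2.resize(s[255:345,325:415],(400,400),interpolation=cv2.INTER_CUBIC),cv2.resize(t[150:240,110:200],(400,400),interpolation=cv2.INTER_CUBIC)]))
```

```text
[144.6081 196.1757] 74
[376.0114 291.9205] 88
Q seat [0.5387 0.3282 0.111 ] [np.float64(0.21059288090153208), np.float64(0.21059288090150532)]
[340.7111 171.4667] 90
[215.5972 195.9167] 72
P pan [ 0.6492 -0.0293  0.1614] [np.float64(0.1290336420422905), np.float64(0.12903364204235207)]
```

View pics/c9.png

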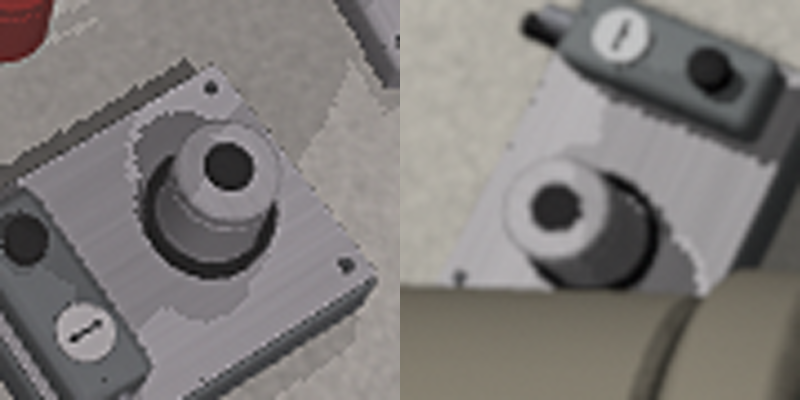

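Q's top is at z=0.111, directly over the cup centre, so it is home (riding on the dog would read about 0.118). Handing in.

```bash
python3 -c "
from h import *
st();env.sign_off()"
```

```text
t 32.95 p [0.3973 0.143  0.23  ] yaw -0.3 F [-0.08  0.48  0.95] M [-0.032 -0.063  0.029] w 0.0705
the job is handed in; nothing more can be done
```

The heavier cassette is seated in the winder's cup and the lighter one is standing on the left pan. I handed the job in at 33 s of the 72 s allowed.

- **Weighing:** I set Q on the right pan and P on the left, then let go. The beam tipped fully to Q's side, with Q's top at z = 0.1605 m and P's at 0.181 m, so Q is the heavier.
- **Seating:** I lowered Q into the cup until it touched the dog (highest reading about 6 N) and turned it gently. It dropped 7.7 mm onto the cup floor, where the final press read about 9 N, and I released it there.
- **Last checks:** Q's top is at z = 0.111 m, over the cup centre to about 1 mm, and it looks upright. P is on the lowered left pan with its top at 0.161 m. The other objects looked undisturbed in the last pictures and the robot was clear of everything.
- **Disagreements:** The fixed cameras disagreed with the arm by 1–2.5 mm in y. I used the wrist camera for the grasps and the cup.
- **Gap:** I did not check the turned angle separately. I judged that the slot had engaged from the drop and the final height.

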